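# Post the key fob through the half-turn drop

## Task

Take the round-headed wooden key fob out of the rack and drop it, blade first and upright, through the twisted wire drop so that it comes out at the bottom turned half round, standing on the base with its brass plaque showing at the front. The plaque must face the back of the drop when the fob goes in; leave the bar-headed fob in the rack.

Things in the scene. Friction and masses are not known exactly. Their poses are not given: they have to be found in the camera images.
- fob_center (a point): Centre of the round-headed wooden key fob, 58 mm tall, z up. Lower 18 mm: flat blade 10 mm (x) by 36 mm (y), a 9 mm brass plaque on its +x face. Above: upright round head, 18 mm diameter, from 11 mm below to 29 mm above this point; grip it about 15 mm above this point, along any level line. It starts 14 mm deep in a slot of the low rack, plaque (+x) away from the robot within 25 degrees.
- spare_center (a point): Centre of the other fob, 58 mm tall, same blade and plaque, but its head is a flat bar, 9x36 mm seen from above. It stays in the rack: a fixed dark wooden block 60x150x20 mm with two slots 74 mm apart, one for each fob; either fob may be on the left.
- mouth (a point): Rim centre of the drop's fixed metal funnel, 200 mm over the desk: about 45 (x) by 68 mm (y) at the rim, 21 mm deep, narrowing to a 22 by 45 mm slot, long side along y. z up, x to the drop's back (away from the robot within 25 degrees). A fob let go upright, lower edge 5 to 12 mm below the rim, its x along this x, falls through and lands with its x against this x.
- window (a point): Middle of the front edge of the drop's 100x100x12 mm wooden base, on its top, 50 mm in front (-x) of the drop's axis; axes as the mouth's. Over the base six steel wires form an upright slot that makes half a turn on its way down, between two posts 40 mm to either side (y). The plaque must end up facing this point.
There are look-alikes about, which are no part of the job. Leave any green look-alike of the part that bears fob_center alone.

How it is judged:
On the way:
1. the round-headed fob is brought upright to the mouth of the drop (horizontal distance between fob_center and mouth below 0.02 m and z of fob_center in the frame of mouth above 0 m and angle between fob_center's own z axis and vertical below 0.5 rad), for 0.05 s.
At the end, for the whole second after the job is handed in: The round-headed fob stands at rest on the base at the bottom of the drop: its centre within 18 mm of the drop's axis and less than 36 mm above the base's top, leaning less than 25 degrees, its plaque towards the front of the drop within 40 degrees (horizontal distance between fob_center and mouth below 0.018 m and z of fob_center in the frame of window below 0.036 m and angle between fob_center's own z axis and vertical below 0.45 rad and angle between the x axis of fob_center and the x axis of mouth, either way round below 0.7 rad and x of window in the frame of fob_center above 0.02 m and linear speed of fob below 0.02 m/s); the robot touches nothing.
It fails at once if the bar-headed fob is moved more than 30 mm (distance of spare_center from where it was at the start of the episode above 0.03 m).
It also fails if it takes over 38 s, if anything falls off the work surface, if the arm or the gripper's body presses on something with over 40 N, if the wrist force passes 120 N, or if a joint passes its speed limit or range.

## Robot

A 7-joint arm with a two-finger parallel gripper is mounted at the origin on the work surface; the furniture and walls round the work are solid. World frame = base frame: x ahead of the robot, y to its left, z up, the work surface at z = 0. Lengths are in m, angles in rad, forces in N, time in s.
With the tool pointing down it reaches from about 0.425 to 1.025 m from the base axis. Payload 9.4 kg.
Tool frame: the origin (TCP) lies on the centre line of the jaws, within the pads' length; the fingertips stand 19 mm ahead of it and the grasp point (between the pads) is the TCP; z points along the fingers, y is the line along which they close (so a half turn about z gives the same grasp; the last joint's range is limited). The gripper opens to 93 mm and grips with 3 to 60 N. Pads are 15 mm wide; open, the fingers measure 128 mm over their backs; the gripper's body (75 mm by 188 mm) begins 65 mm behind the grasp point.
Start: joints at [-0.077, 0.599, -0.003, 1.599, 0.002, 0.943, -0.08], TCP at [0.725, -0, 0.238] pointing down, gripper open.
Joint ranges: [-2.57, 2.57], [-0.35, 1.97], [-1.29, 1.29], [0.11, 2.56], [-1.05, 4.19], [0.11, 1.86], [-2.63, 2.63]. Speed limits (rad/s): [2.22, 2.22, 3.01, 3.01, 3.14, 3.14, 3.14].

## Interface

Orientations are given as a unit quaternion [x, y, z, w].
In Python, from station import r, imaging gives the robot as it stands.
- The arm moves only by the tool drive_tool, never from a script. Its argument "rows" is text: rows parted by semicolons, each of 7 numbers parted by spaces: the shift along the tool's x, y, z in units of 300 mm (1.0 is 300 mm), then the turn, a rotation vector about the tool's x, y, z in units of pi/4 rad (1.0 is pi/4 rad), then the gripper's target within -1 to 1 (fully open at 1, half-way at 0, shut at -1). A call has exactly 8 rows; each row is the pose to reach, as a shift and turn from the pose commanded when the call began, along the tool's axes at that moment; what a row does not reach only later rows make up. A row lasts 1/10 s, in which the tool goes at most 50 mm and 8.59 degrees, less where a joint would pass 70% of its speed; a pose out of reach is approached as far as the arm can. A call with a number of a shift or a turn outside -1 to 1 is refused whole. A call with a gripper value outside its range is refused whole. The fingers move at their own pace and stop on an object; "newtons" is the grip in N (left out, the last holds). Time passes only in rows, so rows that repeat a pose let the fingers close, or fill a call up. It gives the time, the measured TCP pose, the force, the opening and the grip force at its end, in the units of the state.
- r.observe(): the state, without advancing time (a new reading comes with each control period).
- imaging.get_image(name): name is "scene" or "side" or "wrist"; returns the picture (384x512x3 uint8, red, green, blue); there is no depth.
- imaging.calibration(name): a dict with "K" (3x3 intrinsics, pixels), "distortion" ([k1, k2, p1, p2, k3] as OpenCV has them; the pictures are not rectified), "pose" (4x4, takes a point from camera to world coordinates). Camera axes: x right, y down, z forward; pixel columns grow to the right and rows downward; lengths in m; the calibration is good to about 2 mm. A picture is of the moment at which its call begins: read the wrist's pose just before it. calibration takes no time and is no camera call; for the wrist camera it gives the pose at the moment of the call.
- r.hand_in(): hands the job in; it is judged then, once.
The state is a dict: "clock": time; "joints": joint angles; "qd": joint speeds; "effort": joint torques, N m; "position": TCP position; "ee_rot": TCP orientation; "wrist_force": force on the tool from outside, world axes, zero at the start; "ft_torque": the same for the moment, N m; "finger_gap": finger opening in m; "grip_force": force on a finger pad.
Only numpy, scipy, OpenCV 4.12 (cv2) and the standard library are available. Lean on these libraries where they do the work, as an engineer would, in place of code of your own. Each camera call takes 0.05 s, during which the arm holds its last target. There are 200 camera calls.

## Working session

There is one attempt and no reset: what is moved stays moved. The work goes in short steps, Python scripts to look and compute and a tool call to move; the robot and the scene stay as the last step left them, time stands still between calls to the robot, and variables do not carry over. Pictures are saved under pics/ and viewed, at most 10 in all, crops included, and the job is handed in when it is done.

Besides the shell and the picture viewer there is one more tool, called after "Request:" by a JSON object that holds its "op" and its "data". drive_tool: Moves the arm, as the interface text tells. Its arguments: {"type":"object","properties":{"rows":{"type":"string"},"newtons":{"type":"number"}},"required":["rows"]}

```bash
mkdir -p pics
python3 - <<'E'
from station import r, imaging
import cv2,numpy as np
s=r.observe();print(s['clock'],s['position'],s['ee_rot'],s['finger_gap'])
ims=[]
for n in ['scene','side','wrist']:
    im=imaging.get_image(n);cv2.imwrite(f'pics/{n}0.png',im[:,:,::-1]);ims.append(im[:,:,::-1])
    c=imaging.calibration(n);print(n,c['K'],c['distortion'],np.round(c['pose'],3))
E
```

```text
0.0 [ 7.24538340e-01 -3.51725829e-05  2.36745988e-01] [ 7.07094662e-01  7.07118456e-01 -6.13593500e-04 -5.01443186e-04] 0.09326696284781259
scene [[381.56427693   0.         257.77897297]
 [  0.         381.56427693 191.64959856]
 [  0.           0.           1.        ]] [-0.05111697  0.          0.          0.          0.        ] [[-0.908 -0.278  0.314  0.194]
 [-0.419  0.616 -0.667  0.637]
 [-0.007 -0.737 -0.676  0.706]
 [ 0.     0.     0.     1.   ]]
side [[497.5034162    0.         257.5053479 ]
 [  0.         497.5034162  191.38570494]
 [  0.           0.           1.        ]] [-0.11115771  0.          0.          0.          0.        ] [[-0.932 -0.202  0.301  0.127]
 [-0.362  0.569 -0.738  0.833]
 [-0.022 -0.797 -0.603  0.798]
 [ 0.     0.     0.     1.   ]]
wrist [[345.98223933   0.         254.1824303 ]
 [  0.         345.98223933 191.8653555 ]
 [  0.           0.           1.        ]] [-0.07334624  0.          0.          0.          0.        ] [[ 1.     0.001 -0.001  0.724]
 [ 0.001 -0.961 -0.275  0.077]
 [-0.001  0.275 -0.961  0.384]
 [ 0.     0.     0.     1.   ]]
```

View pics/scene0.png

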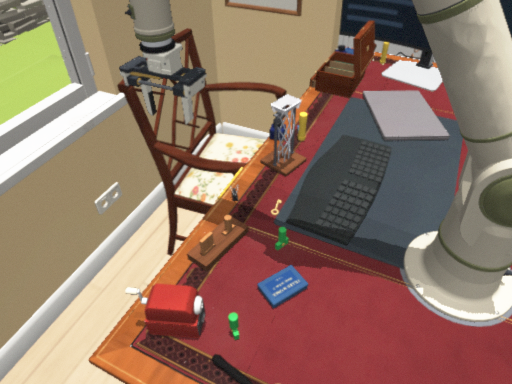

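View pics/side0.png

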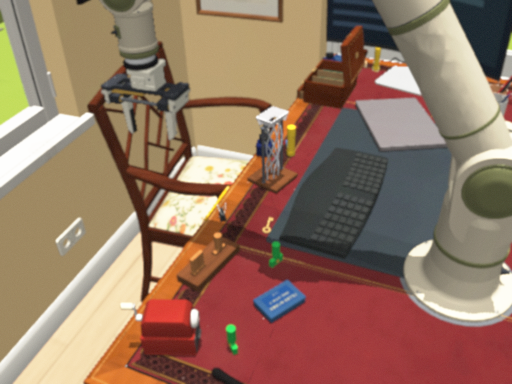

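View pics/wrist0.png

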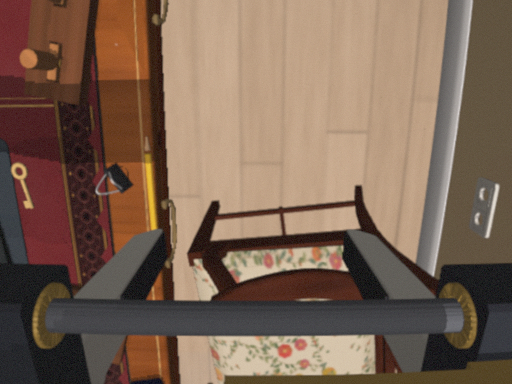

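The round fob candidates are wooden ones in the rack at scene (228,222) and (208,243). The green look-alikes are at (282,238) and (234,325), and there are yellow ones at (303,125) and (385,50). The drop is at (285,130). I'll confirm with an enlarged crop.

Run:
```python
import cv2,numpy as np
a=cv2.imread('pics/scene0.png');b=cv2.imread('pics/side0.png')
f=lambda i,x,y,w,h:cv2.resize(i[y:y+h,x:x+w],(400,300),interpolation=cv2.INTER_CUBIC)
cv2.imwrite('pics/crop1.png',np.vstack([np.hstack([f(a,180,205,80,60),f(b,170,225,80,60)]),np.hstack([f(a,235,90,120,90),f(b,220,100,120,90)])]))
```

```text
(no output)
```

View pics/crop1.png

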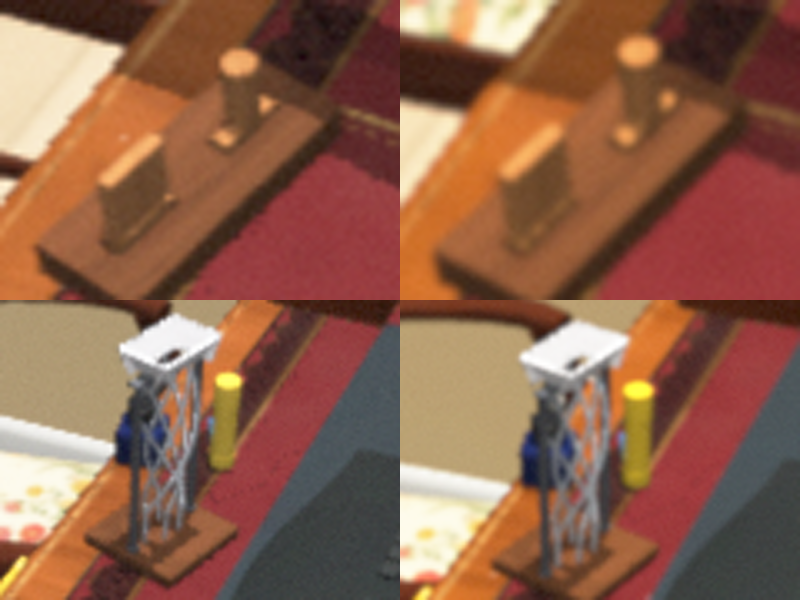

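The crop shows the cylinder-headed fob at scene (228,217) top and side (218,235), so that is the target. The bar fob is the nearer one at (207,238). The funnel rim and base corners are visible.

```bash
cat > h.py <<'E'
from station import r, imaging
import cv2,numpy as np
from scipy.spatial.transform import Rotation as R
def ray(c,p):
    u=cv2.undistortPoints(np.array([[p]],float),c['K'] if isinstance(c['K'],np.ndarray) else np.array(c['K']),np.array(c['distortion']))[0,0]
    P=np.array(c['pose']);return P[:3,3],P[:3,:3]@np.array([u[0],u[1],1])
def plane(c,p,z):
    o,d=ray(c,p);return o+d*(z-o[2])/d[2]
E
python3 - <<'E'
from h import *
sc,si=imaging.calibration('scene'),imaging.calibration('side')
S=lambda x,y,ox,oy,k:(x/k+ox-.5,y/k+oy-.5)
print('top',plane(sc,S(240,62,180,205,5),.064),plane(si,S(240,50,170,225,5),.064))
print('rackcorner scene')
for p in [(38,247),(333,120),(125,300),(220,50)]: print(p,plane(sc,S(*p,180,205,5),.02)[:2])
k=10/3
for n,c,o,rim,base in [('scene',sc,(235,90),[(121,47),(150,67),(218,40),(188,17)],[(87,240),(168,280),(237,235),(160,203)]),('side',si,(220,100),[(121,53),(150,81),(228,44),(197,20)],[(95,267),(170,303),(257,250),(190,222)])]:
    for z,pts in((.2,rim),(.012,base)):
        q=np.array([plane(c,S(*p,*o,k),z)[:2] for p in pts]);print(n,z,q.round(3).tolist(),q.mean(0))
E
```

```text
top [0.51957263 0.11136398 0.064     ] [0.51898049 0.11068703 0.064     ]
rackcorner scene
(38, 247) [0.57076235 0.21577178]
(333, 120) [0.48283288 0.09088693]
(125, 300) [0.51968963 0.22480759]
(220, 50) [0.55492008 0.07213827]
scene 0.2 [[0.541, -0.187], [0.509, -0.168], [0.475, -0.229], [0.511, -0.255]] [ 0.50888647 -0.2099919 ]
scene 0.012 [[0.563, -0.171], [0.478, -0.149], [0.445, -0.232], [0.525, -0.248]] [ 0.5029089  -0.19976292]
side 0.2 [[0.543, -0.192], [0.508, -0.159], [0.472, -0.231], [0.507, -0.261]] [ 0.50741962 -0.21055935]
side 0.012 [[0.562, -0.17], [0.488, -0.145], [0.446, -0.236], [0.511, -0.257]] [ 0.50187215 -0.20187451]
```

Request:
{"op": "drive_tool", "data": {"rows": "0.37 -0.683 0 0 0 0 1;0.37 -0.683 0 0 0 0 1;0.37 -0.683 0 0 0 0 1;0.37 -0.683 0 0 0 0 1;0.37 -0.683 0 0 0 0 1;0.37 -0.683 0 0 0 0 1;0.37 -0.683 0 0 0 0 1;0.37 -0.683 0 0 0 0 1", "newtons": 15}}

```text
clock: 0.95
position: [0.5213, 0.1104, 0.2377]
ee_rot: [0.707, 0.707, 0.0, 0.0]
wrist_force: [-0.3, -0.3, 0.2]
finger_gap: 0.0928
grip_force: 0.0
```

Run:
```python
from h import *
c=imaging.calibration('wrist');im=imaging.get_image('wrist')[:,:,::-1]
cv2.imwrite('pics/w1.png',im);s=r.observe();print(s['clock'],s['position'],s['ee_rot'],np.round(c['pose'],4).tolist())
```

```text
1.0 [0.52127735 0.110261   0.2375289 ] [7.07610088e-01 7.06603055e-01 9.44837387e-05 2.78819151e-04] [[1.0, -0.0002, 0.001, 0.5202], [0.0001, -0.9614, -0.2752, 0.1878], [0.001, 0.2752, -0.9614, 0.3846], [0.0, 0.0, 0.0, 1.0]]
```

View pics/w1.png

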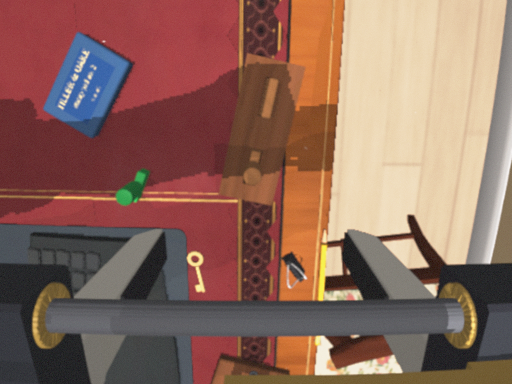

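The wrist view shows the round head top at about (252,176), the bar head at (270,97), and rack corners at (247,55), (304,65), (267,205) and (219,195).

Run:
```python
from h import *
c=imaging.calibration('wrist')
print('top',plane(c,(252,176),.064))
q=np.array([plane(c,p,.02)[:2] for p in [(247,55),(304,65),(267,205),(219,195)]]);print(q)
for a,b in((3,0),(2,1)):
    d=q[b]-q[a];print(np.linalg.norm(d),np.degrees(np.arctan2(-d[0],d[1])))
for a,b in((0,1),(3,2)):
    d=q[b]-q[a];print(np.linalg.norm(d),np.degrees(np.arctan2(d[1],d[0])))
print('bar ends',[plane(c,p,.064)[:2] for p in((274,79),(265,114))])
im=cv2.imread('pics/w1.png');cv2.imwrite('pics/c2.png',cv2.resize(im[45:215,205:315],(388*4//3,600*4//4),interpolation=cv2.INTER_CUBIC))
```

```text
top [0.51840642 0.11164453 0.064     ]
[[0.51340503 0.22496036]
 [0.57047211 0.21557636]
 [0.53469937 0.06820977]
 [0.48182982 0.07978969]]
0.14856485735073233 -12.270945748780683
0.15164630172187815 -13.644439859284496
0.05783347365919224 -9.338034004751785
0.054122860496546146 -12.3542924879188
bar ends [array([0.53810245, 0.2001569 ]), array([0.53032578, 0.16950923])]
```

View pics/c2.png

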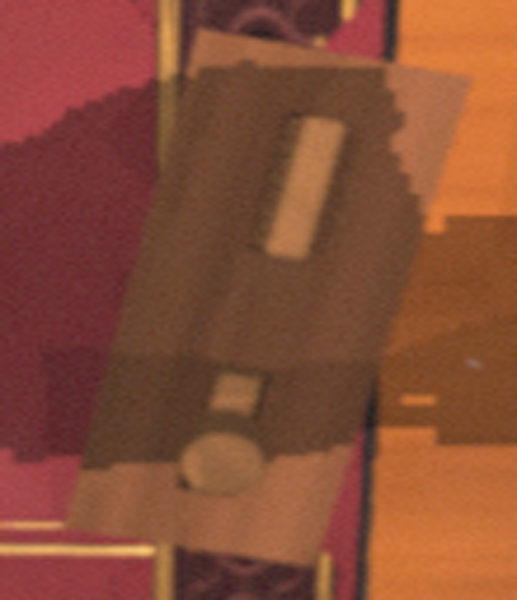

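Request:
{"op": "drive_tool", "data": {"rows": "0.003 -0.009 0.12 0 0 0.15 1;0.003 -0.009 0.25 0 0 0.289 1;0.003 -0.009 0.38 0 0 0.289 1;0.003 -0.009 0.5 0 0 0.289 1;0.003 -0.009 0.58 0 0 0.289 1;0.003 -0.009 0.625 0 0 0.289 1;0.003 -0.009 0.625 0 0 0.289 1;0.003 -0.009 0.625 0 0 0.289 0.3", "newtons": 20}}

```text
clock: 1.8
position: [0.518, 0.1116, 0.0504]
ee_rot: [0.783, 0.622, 0.0, 0.0]
wrist_force: [0.4, 0.1, 0.4]
finger_gap: 0.0887
grip_force: 0.0
```

Run:
```python
from h import *
a=imaging.get_image('scene');b=imaging.get_image('wrist')
f=lambda i,x,y,w,h:cv2.resize(i[y:y+h,x:x+w,::-1],(400,300),interpolation=cv2.INTER_CUBIC)
cv2.imwrite('pics/c3.png',np.hstack([f(a,160,170,120,90),f(b,56,84,400,300)]))
s=r.observe();print(s['clock'],s['position'],s['wrist_force'],s['finger_gap'])
```

```text
1.9 [0.51826695 0.11185236 0.05125359] [ 0.41292623 -0.36371083  0.74600995] 0.08125764658348927
```

View pics/c3.png

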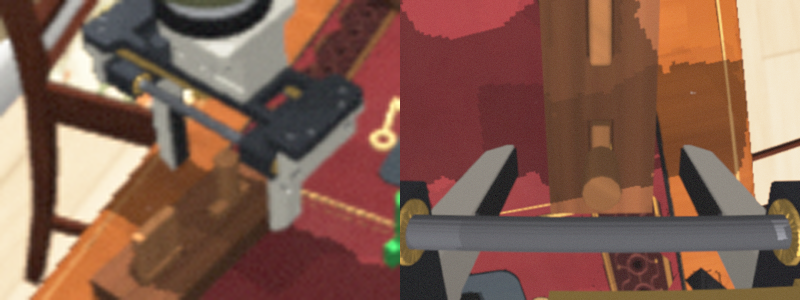

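The jaws straddle the round head. It sits centred at crop (603,190), and the slot is parallel to the image's vertical. I'll close now.

Request:
{"op": "drive_tool", "data": {"rows": "0 0 0 0 0 0 -1;0 0 0 0 0 0 -1;0 0 0 0 0 0 -1;0 0 0 0 0 0 -1;0 0 0 0 0 0 -1;0 0 0 0 0 0 -1;0 0 0 0 0 0 -1;0 0 0 0 0 0 -1", "newtons": 25}}

```text
clock: 2.7
position: [0.5176, 0.1119, 0.0501]
ee_rot: [0.783, 0.622, 0.0, 0.0]
wrist_force: [7.2, -2.0, -5.7]
finger_gap: 0.0176
grip_force: 22.4
```

Request:
{"op": "drive_tool", "data": {"rows": "0 0 -0.06 0 0 0 -1;0 0 -0.18 0 0 0 -1;0 0 -0.34 0 0 0 -1;0 0 -0.5 0 0 0 -1;0 0 -0.66 0 0 0 -1;0 0 -0.82 0 0 0 -1;0 0 -0.9 0 0 0 -1;-0.1 0.02 -0.9 0 0 0 -1"}}

```text
clock: 3.5
position: [0.518, 0.0849, 0.324]
ee_rot: [0.781, 0.625, 0.004, 0.001]
wrist_force: [0.9, -0.5, -0.9]
finger_gap: 0.0175
grip_force: 25.0
```

Request:
{"op": "drive_tool", "data": {"rows": "-0.1 0.02 0 0 0 0 -1;-0.25 0.06 0 0 0 0 -1;-0.4 0.1 0 0 0 0 -1;-0.55 0.14 0 0 0 0 -1;-0.7 0.18 0 0 0 0 -1;-0.85 0.21 0 0 0 0 -1;-1 0.25 0 0 0 0 -1;-1 0.25 0 0 0 0 -1"}}

```text
clock: 4.3
position: [0.5206, -0.2348, 0.3201]
ee_rot: [0.785, 0.619, -0.001, 0.001]
wrist_force: [-0.1, 0.6, 0.5]
finger_gap: 0.0174
grip_force: 25.0
```

Request:
{"op": "drive_tool", "data": {"rows": "-0.1 0.02 0 0 0 0 -1;-0.18 0.04 0 0 0 0 -1;-0.24 0.05 0 0 0 0 -1;-0.24 0.05 0 0 0 0 -1;-0.24 0.05 0 0 0 0 -1;-0.24 0.05 0 0 0 0 -1;-0.24 0.05 0 0 0 0 -1;-0.24 0.05 0 0 0 0 -1"}}

```text
clock: 5.1
position: [0.5207, -0.3005, 0.3202]
ee_rot: [0.782, 0.623, 0.0, -0.0]
wrist_force: [-0.0, -0.1, -0.5]
finger_gap: 0.0179
grip_force: 25.0
```

Run:
```python
from h import *
c=imaging.calibration('wrist');a=imaging.get_image('wrist')
cv2.imwrite('pics/w4.png',cv2.resize(a[:,:,::-1],(800,600),interpolation=cv2.INTER_CUBIC))
np.save('w4.npy',c['pose'])
s=r.observe();print(s['clock'],s['position'],s['ee_rot'],s['wrist_force'],s['finger_gap'],s['grip_force'])
```

```text
5.15 [ 0.52067903 -0.30068478  0.32021671] [ 7.82318908e-01  6.22878094e-01  7.96422104e-05 -7.11738720e-06] [-0.62469366  0.43763836  0.43318033] 0.01743537624649091 24.999528089538217
```

View pics/w4.png

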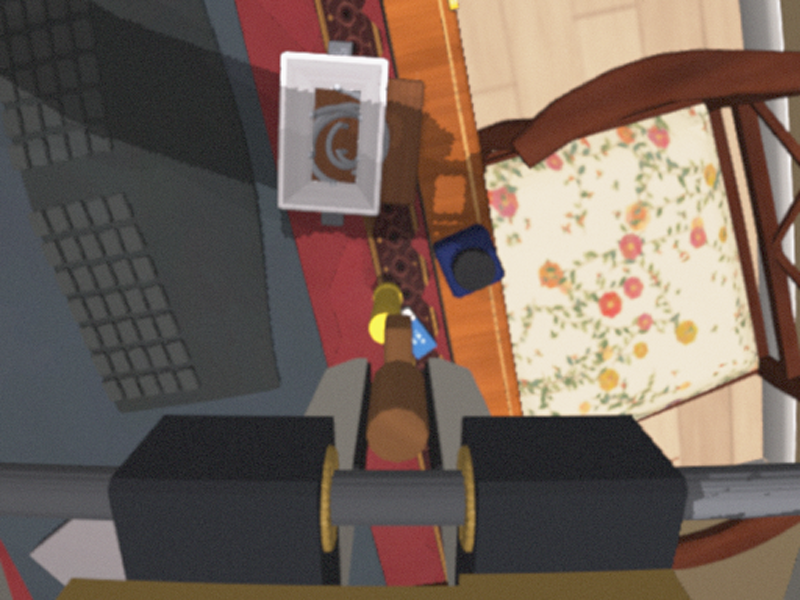

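The wrist view shows the rim corners at (284,53), (388,60), (380,216) and (279,210) in the enlarged picture. The fob is held with its blade along the image vertical, its head top at (398,434) and its blade end at (398,320).

Run:
```python
from h import *
c=imaging.calibration('wrist');P=lambda x,y:((x+.5)/1.5625-.5,(y+.5)/1.5625-.5)
q=np.array([plane(c,P(*p),.2)[:2] for p in [(284,53),(388,60),(380,216),(279,210)]]);print(q,'ctr',q.mean(0))
for a,b in((3,0),(2,1)):
    d=q[b]-q[a];print(np.linalg.norm(d),np.degrees(np.arctan2(-d[0],d[1])))
for a,b in((0,1),(3,2)):
    d=q[b]-q[a];print(np.linalg.norm(d),np.degrees(np.arctan2(d[1],d[0])))
q=np.array([plane(c,P(*p),.2-.021)[:2] for p in [(316,87),(363,89),(360,186),(313,182)]]);print('slot',q,q.mean(0))
print('tcp yaw',r.observe()['position'],'head top',plane(c,P(398,434),.334),'blade end L/R top z.294',plane(c,P(387,318),.294),plane(c,P(411,318),.294))
```

```text
[[ 0.4951348  -0.17217962]
 [ 0.54125644 -0.1862529 ]
 [ 0.52100889 -0.25578664]
 [ 0.47313221 -0.24165404]] ctr [ 0.50763308 -0.2139683 ]
0.07287530417364263 -17.57302640213624
0.07242171126031088 -16.235047666351118
0.048220978096823755 -16.968739158932742
0.04991900198903922 -16.445946293914712
slot [[ 0.50332016 -0.18747298]
 [ 0.5261878  -0.19384209]
 [ 0.51316921 -0.24051971]
 [ 0.48963013 -0.23292284]] [ 0.50807683 -0.21368941]
tcp yaw [ 0.52067903 -0.30068478  0.32021671] head top [ 0.51987694 -0.3000323   0.334     ] blade end L/R top z.294 [ 0.52095596 -0.27885788  0.294     ] [ 0.52882489 -0.28065763  0.294     ]
```

Request:
{"op": "drive_tool", "data": {"rows": "0.14 -0.05 0 0 0 0.084 -1;0.25 -0.1 0 0 0 0.084 -1;0.276 -0.107 0 0 0 0.084 -1;0.276 -0.107 0.08 0 0 0.084 -1;0.276 -0.107 0.16 0 0 0.084 -1;0.276 -0.107 0.22 0 0 0.084 -1;0.276 -0.107 0.26 0 0 0.084 -1;0.276 -0.107 0.282 0 0 0.084 -1"}}

```text
clock: 5.95
position: [0.5077, -0.2137, 0.2347]
ee_rot: [0.803, 0.596, -0.0, -0.0]
wrist_force: [-0.6, -0.3, -0.2]
finger_gap: 0.0175
grip_force: 25.0
```

Request:
{"op": "drive_tool", "data": {"rows": "0 0 0 0 0 0 -1;0 0 0 0 0 0 -1;0 0 0 0 0 0 -1;0 0 0 0 0 0 -1;0 0 0 0 0 0 -1;0 0 0 0 0 0 -1;0 0 0 0 0 0 -1;0 0 0 0 0 0 -1"}}

```text
clock: 6.75
position: [0.5078, -0.2135, 0.2356]
ee_rot: [0.803, 0.596, -0.0, 0.0]
wrist_force: [0.5, 0.5, 0.4]
finger_gap: 0.0176
grip_force: 25.0
```

Run:
```python
from h import *
a=imaging.get_image('scene');b=imaging.get_image('wrist')
f=lambda i,x,y,w,h:cv2.resize(i[y:y+h,x:x+w,::-1],(400,300),interpolation=cv2.INTER_CUBIC)
cv2.imwrite('pics/c5.png',np.hstack([f(a,235,60,120,90),f(b,156,144,240,180)]))
s=r.observe();print(s['clock'],s['position'],s['ee_rot'],s['wrist_force'],s['finger_gap'])
```

```text
6.85 [ 0.50784636 -0.21349126  0.23552654] [ 8.02727280e-01  5.96346303e-01 -1.19585701e-05  2.02904575e-05] [-0.7909159   0.10339564 -0.29506208] 0.01745925043298524
```

View pics/c5.png

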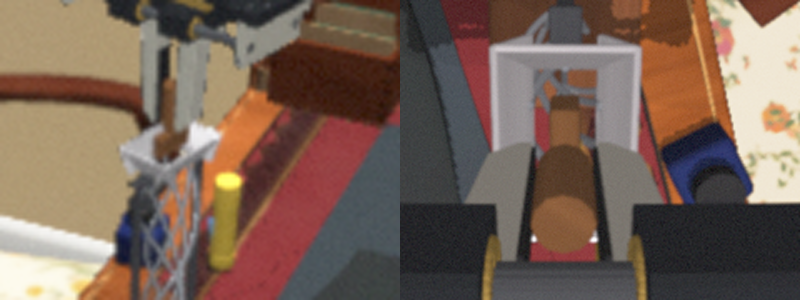

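The fob hangs centred over the slot: the blade is at crop x 565 between rim edges 493 and 638. There is no contact force, so I'll release.

Request:
{"op": "drive_tool", "data": {"rows": "0 0 0 0 0 0 1;0 0 0 0 0 0 1;0 0 0 0 0 0 1;0 0 0 0 0 0 1;0 0 0 0 0 0 1;0 0 0 0 0 0 1;0 0 0 0 0 0 1;0 0 0 0 0 0 1"}}

```text
clock: 7.65
position: [0.5078, -0.2135, 0.2355]
ee_rot: [0.803, 0.596, -0.0, 0.0]
wrist_force: [-0.6, -0.3, 0.1]
finger_gap: 0.0768
grip_force: 0.0
```

Request:
{"op": "drive_tool", "data": {"rows": "0 0 -0.1 0 0 0 1;0 0 -0.2 0 0 0 1;0 0 -0.3 0 0 0 1;0 0 -0.4 0 0 0 1;0 0 -0.4 0 0 0 1;0 0 -0.4 0 0 0 1;0 0 -0.4 0 0 0 1;0 0 -0.4 0 0 0 1"}}

```text
clock: 8.45
position: [0.5074, -0.2133, 0.3544]
ee_rot: [0.803, 0.596, -0.001, -0.001]
wrist_force: [-0.2, 0.5, -0.3]
finger_gap: 0.0932
grip_force: 0.0
```

Run:
```python
from h import *
a=imaging.get_image('scene');b=imaging.get_image('side')
f=lambda i,x,y,w,h:cv2.resize(i[y:y+h,x:x+w,::-1],(400,480),interpolation=cv2.INTER_CUBIC)
cv2.imwrite('pics/c6.png',np.hstack([f(a,250,90,75,90),f(b,240,105,75,90)]))
s=r.observe();print(s['clock'],s['position'],s['wrist_force'])
```

```text
8.55 [ 0.50754546 -0.21337271  0.35458955] [-0.07750321 -0.23467693 -0.44204177]
```

View pics/c6.png

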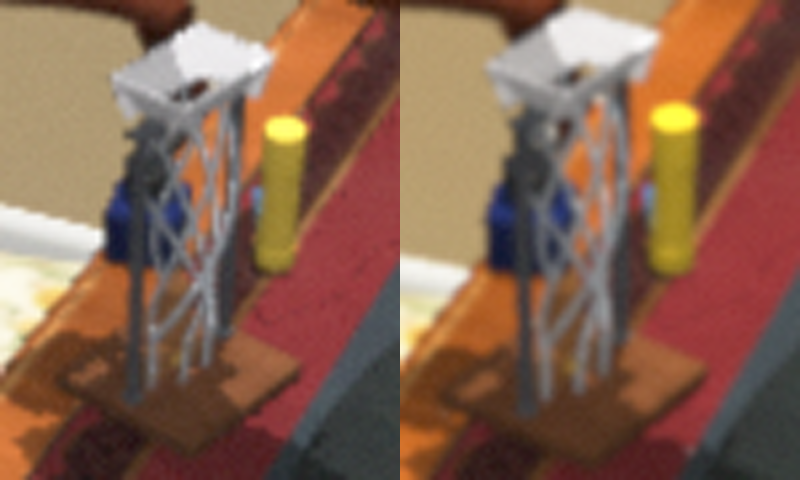

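The base shows a small brass-coloured spot at crop (178,360), while no fob shows higher up. My picture views are used up, so I'll verify numerically where the pictures changed along the drop's axis.

Run:
```python
from h import *
ax=np.array([.508,-.2133]);th=np.radians(-16.7);bx=np.array([np.cos(th),np.sin(th)])
for n in('scene','side'):
    c=imaging.calibration(n);P=np.array(c['pose']);W=np.linalg.inv(P)
    pr=lambda p:cv2.projectPoints(np.array([p],float),cv2.Rodrigues(W[:3,:3])[0],W[:3,3],np.array(c['K']),np.array(c['distortion']))[0][0,0]
    a=cv2.imread(f'pics/{n}0.png').astype(int);b=imaging.get_image(n)[:,:,::-1].astype(int)
    print(n,'plaque exp',pr([*(ax-.005*bx),.021]))
    for z in np.arange(.015,.19,.012):
        u,v=np.round(pr([*ax,z])).astype(int);d=np.abs(b-a).sum(2)
        print(round(z,3),(u,v),'diff',d[v-1:v+2,u-3:u+4].mean().round(),'now',b[v-1:v+2,u-3:u+4].mean((0,1)).round()[::-1],'was',a[v-1:v+2,u-3:u+4].mean((0,1)).round()[::-1])
    h=cv2.cvtColor(b.astype(np.uint8),cv2.COLOR_BGR2HSV).astype(int);h0=cv2.cvtColor(a.astype(np.uint8),cv2.COLOR_BGR2HSV).astype(int)
    u,v=np.round(pr([*(ax-.005*bx),.021])).astype(int)
    for y in range(v-8,v+6):print(y,[(f"{h[y,x,0]}/{h[y,x,1]}/{h[y,x,2]}") for x in range(u-6,u+7)])
```

```text
scene plaque exp [284.95526028 156.39824038]
0.015 (np.int64(284), np.int64(157)) diff 30.0 now [106.  84.  66.] was [100.  76.  65.]
0.027 (np.int64(284), np.int64(154)) diff 35.0 now [109.  85.  68.] was [107.  89.  81.]
0.039 (np.int64(284), np.int64(151)) diff 47.0 now [114.  94.  82.] was [129. 108. 100.]
0.051 (np.int64(284), np.int64(147)) diff 42.0 now [111.  94.  85.] was [124. 107. 102.]
0.063 (np.int64(284), np.int64(144)) diff 32.0 now [127. 102.  87.] was [130. 103. 102.]
0.075 (np.int64(284), np.int64(141)) diff 17.0 now [126.  99.  89.] was [127.  95.  90.]
0.087 (np.int64(285), np.int64(137)) diff 12.0 now [122. 105. 102.] was [123. 107. 105.]
0.099 (np.int64(285), np.int64(134)) diff 15.0 now [127. 111. 107.] was [131. 116. 112.]
0.111 (np.int64(285), np.int64(130)) diff 13.0 now [110.  94. 103.] was [113.  98. 106.]
0.123 (np.int64(285), np.int64(126)) diff 9.0 now [125. 100.  99.] was [127. 102. 101.]
0.135 (np.int64(285), np.int64(123)) diff 8.0 now [160. 110.  85.] was [162. 112.  87.]
0.147 (np.int64(285), np.int64(119)) diff 13.0 now [158. 119. 100.] was [161. 
[... 5785 characters left out ...]
1/149/94']
175 ['9/73/112', '13/142/104', '15/162/101', '14/141/105', '14/86/113', '11/36/120', '9/66/124', '10/129/123', '11/135/113', '9/94/100', '11/84/94', '10/118/91', '10/135/91']
176 ['10/73/108', '11/135/100', '14/165/91', '12/143/91', '9/59/100', '8/25/113', '8/64/115', '11/131/121', '12/152/116', '12/145/100', '11/130/92', '10/134/93', '11/150/90']
177 ['10/69/103', '12/137/91', '12/151/88', '11/130/88', '9/72/92', '5/28/108', '10/59/103', '11/129/103', '12/162/101', '12/155/94', '12/146/89', '11/149/91', '11/154/91']
178 ['9/63/97', '11/142/86', '12/172/83', '12/141/87', '9/91/92', '10/57/99', '9/86/95', '13/142/90', '11/155/92', '13/165/88', '11/144/90', '12/155/89', '10/158/97']
```

The pictures changed only between about z 15 and 65 mm on the axis, so the fob stands on the base. The brass hue (18) shows at scene (283,157) and side (271,173), close to where a front-facing plaque is expected. I'm handing in.

```bash
python3 -c "
from station import r
print(r.observe()['clock'],r.hand_in())"
```

```text
the job is handed in; nothing more can be done
8.65 None
```

I dropped the round-headed fob through the twisted wire drop and handed the job in at 8.65 s; pixel checks show it standing on the base, plaque to the front, but the hand-in returned no verdict and I had no picture views left to confirm by eye.

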